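# Slide a burnisher off its rack into the tool block

## Task

Put the round burnisher away in the slotted wooden tool block. Slide the block across the bench until it stands snug and square against the open front of the rack, its slot centred under the end of the lane in which the burnisher lies; then, without picking the burnisher up, slide it along its lane until it tips over the lip and drops steel head first to the bottom of the slot. Leave the flat rasp in its lane and the other things on the bench where they are.

Things in the scene. Friction and masses are not known exactly. Their poses are not given: they have to be found in the camera images.
- rack: Fixed wooden rack, 236 (its x) x 190 (y). Origin: underside centre; z up. Two lanes along x, centred at y = -40 and +40, open at the -x end. Lane floor 135 high, from the lip edge x = -108 to a tall back board at x = +110 (top 262 high). Strips 8 high, 34 apart, bound each lane. Flat front face below the lanes at x = -98; the lip overhangs it by 10, underside 125 high.
- lane_a (a point): Middle of the lip edge (floor level, 135 above the bench) of the rack's lane at its y = -40; axes as the rack. Tools lie with their tail 38 to 48 from the back board: too little for most grippers standing upright, so reach behind the tail with tilted fingers, the hand leaning towards the open end.
- lane_b (a point): The same for the rack's lane at its y = +40
- burnisher_center (a point): Round burnisher: cylinder 160 long, 28 diameter, about 0.3 kg, 55 of it a steel head, the rest dark wood. Lies loose in either lane, head towards the open end, 10 to 20 short of the lip edge. Point: its centre; x runs along it from head to tail. Balance point about 37 from the head's end: it tips by itself once the head is that far past the lip, unless its tail is held down.
- burnisher_head (a point): Centre of the end face of the burnisher's steel head, 80 from its centre; axes as burnisher_center
- rasp_center (a point): Flat rasp in the other lane, 160 x 30, blade 9 and wooden handle 14 thick; point half-way along, 6 above its underside; x along it. To be left there.
- block: Loose wooden block, 85 (its x) x 90 (y) x 100 high, about 0.8 kg, slides when pushed or dragged. Origin: underside centre; z up. Central slot, open on top: 60 along x, 40 along y, 88 deep; walls 12.5 thick at the x ends (can be pinched from above, one finger in the slot), 25 at the y sides. x within 0.7 rad of the rack's x at the start; as good either way round.
- block_mouth (a point): Centre of the block's slot at the top rim, 100 above its underside; axes as the block
- glue: Glue bottle, 68 diameter, 175 high; origin under its centre. Bystander.
- tin: Amber glass jar, 64 diameter, 75 high; origin under its centre. Bystander.
- sandal_l: Cork sandal 240 x 80 lying on the bench, strap 65 high. Bystander.
- hammer: Hammer lying on the bench. Bystander.
- sander: Cork sanding block 100 x 60 x 38. Bystander.
- roll: Upright paper roll, 60 diameter, 50 high. Bystander.
- burnisher: The same burnisher; origin on its underside, 14 below its centre as it lies, axes as burnisher_center
Mind the look-alikes: they are no part of the job. There is more than one size of the block; the one meant has the size given above.

How it is judged:
By the outcome, as a careful person would: the job done as asked, in the order asked, and still so for the second after the job is handed in, with the robot touching nothing.
It also fails if it takes over 61 s, if anything falls off the work surface, if the arm or the gripper's body presses on something with over 40 N, if the wrist force passes 120 N, or if a joint passes its speed limit or range.

## Robot

A 6-joint arm with a two-finger parallel gripper is mounted at the origin on the work surface. World frame = base frame: x ahead of the robot, y to its left, z up, the work surface at z = 0. Lengths are in m, angles in rad, forces in N, time in s.
With the tool pointing down it reaches from about 0.35 to 0.975 m from the base axis. Payload 4.9 kg.
Tool frame: the origin (TCP) lies at the very end of the fingers, on their centre line; the grasp point (between the pads) lies 19 mm behind it; z points along the fingers, y is the line along which they close (so a half turn about z gives the same grasp; the last joint's range is limited). The gripper opens to 85 mm and grips with 20 to 120 N. Pads are 22 mm wide; open, the fingers measure 114 mm over their backs; the gripper's body (76 mm by 85 mm) begins 54 mm behind the grasp point. The pads swing forward as they close: fully open they stand 13 mm farther back than shut.
Start: joints at [1.114, 0.053, 1.613, -0, 1.476, -0.119], TCP at [0.207, 0.59, 0.231] pointing down, gripper open.
Joint ranges: [-3.01, 3.01], [-1.01, 2.22], [0.06, 2.58], [-1.02, 4.17], [0.09, 2.62], [-3.14, 3.14]. Speed limits (rad/s): [2.57, 2.57, 3.14, 3.14, 3.14, 3.14].

## Interface

Orientations are given as a unit quaternion [w, x, y, z].
In Python, from plant import state, optics, ticket, nets gives the robot as it stands. The module is installed in compiled form; this text tells all that it offers.
- The arm moves only by the shell command python3 -m inch 'ROWS' [OPENING]. ROWS is JSON, a list of rows, each an object of numbers: "dx", "dy", "dz": the shift along the tool's x, y, z as a fraction of full scale; "rx", "ry", "rz": the turn, a rotation vector about the tool's x, y, z as a fraction of full scale. In form: [{"dx": .., "dy": .., "dz": .., "rx": .., "ry": .., "rz": ..}, ...]. A call has 1 to 5 rows; each row is the pose to reach, as a shift and turn from the pose commanded when the call began, along the tool's axes at that moment; what a row does not reach only later rows make up. Full scale, the value 1, is 0.8 m for a shift and 1.5 rad for a turn. A row lasts 1/10 s, in which the tool goes at most 50 mm and 8.59 degrees, less where a joint would pass 70% of its speed; a pose out of reach is approached as far as the arm can. A call with a number of a shift or a turn outside -1 to 1 is refused whole. A call with a gripper value outside its range is refused whole. OPENING is the opening, from -1 (shut) to 1 (fully open), set as the call begins (- or left out, the last holds). The fingers move at their own pace and stop on an object; the grip force is fixed at half the most. Time passes only in rows, so rows that repeat a pose let the fingers close. It gives the time, the measured TCP pose, the force, the opening and the grip force at its end, in the units of the state.
- state(): the state, without advancing time (a new reading comes with each control period).
- optics.grab_frame(name): name is "side" or "top"; returns the picture (384x512x3 uint8, red, green, blue); there is no depth.
- optics.camera_info(name): a dict with "fx", "fy", "cx", "cy" (pixels), "R" (3x3) and "t" (3): a world point X has camera coordinates R X + t. Camera axes: x right, y down, z forward; pixel columns grow to the right and rows downward; lengths in m; the calibration is good to about 2 mm. A picture is of the moment at which its call begins. camera_info takes no time and is no camera call.
- ticket.job_done(): hands the job in; it is judged then, once.
Trained networks look in the newest picture that a camera, given by its name, has taken for a name from the list of things; names that differ only in an ending like _2 or _b are one class to them, and where a whole thing is asked for, a point or a joint stands for the part that bears it (a point fixed in the world has none). Each returns a list of dicts, best first, with "confidence" (0 to 1); they miss things now and then, are a little off and sometimes report something else, mostly with a low value. They report only what shows in the picture. A call takes as long as a camera call. They do not tell look-alikes from the thing itself.
- nets.boxes_of(camera, name): "bbox" ([centre column, centre row, width, height] in pixels, round what is visible of it).
- nets.outline_of(camera, name): "pixels" (384x512 bool, what is visible of it) and "bbox" ([centre column, centre row, width, height] in pixels, round what is visible of it).
The state is a dict: "time": time; "joint_pos": joint angles; "joint_vel": joint speeds; "joint_efforts": joint torques, N m; "tool_pos": TCP position; "tool_rot": TCP orientation; "contact_force": force on the tool from outside, world axes, zero at the start; "ft_torque": the same for the moment, N m; "gripper_width": opening from 0.0 (shut) to 1.0 (fully open); "grasp_force": force on a finger pad.
Only numpy, scipy, OpenCV 4.12 (cv2) and the standard library are available. Lean on these libraries where they do the work, as an engineer would, in place of code of your own. Each camera call takes 0.05 s, during which the arm holds its last target. There are 200 camera calls.

## Working session

There is one attempt and no reset: what is moved stays moved. The work goes in short steps, Python scripts to look and compute and a shell command to move; the robot and the scene stay as the last step left them, time stands still between calls to the robot, and variables do not carry over. Pictures are saved under pics/ and viewed, at most 10 in all, crops included, and the job is handed in when it is done.

```bash
mkdir -p pics
python3 - <<'E'
from plant import state, optics
import cv2, numpy as np
s=state();print(s)
for c in ("side","top"):
    i=optics.camera_info(c);R=np.array(i["R"]);t=np.array(i["t"]);print(c,i["fx"],i["cx"],i["cy"],R.round(3).tolist(),(-R.T@t).round(3))
    im=optics.grab_frame(c);cv2.imwrite(f"pics/{c}0.png",cv2.resize(im[:,:,::-1],(800,600),interpolation=cv2.INTER_CUBIC))
E
```

```text
{'time': 0.0, 'joint_pos': array([ 1.11398320e+00,  5.33565463e-02,  1.61430408e+00, -1.37944227e-06,
        1.47598850e+00, -1.19000987e-01]), 'joint_vel': array([0.00079467, 0.0008061 , 0.00106643, 0.00045716, 0.00099912,
       0.00032776]), 'joint_efforts': array([-5.26098611e-04, -3.93680227e+01, -3.70180964e+01, -1.71933652e-04,
        6.87126463e-03,  1.80345999e-06]), 'tool_pos': array([0.20686305, 0.58911185, 0.23005719]), 'tool_rot': array([-2.91304908e-04,  1.68103934e-01,  9.85768741e-01, -9.86107844e-04]), 'contact_force': array([0.09749332, 0.13941435, 0.29259467]), 'ft_torque': array([-0.0098565 , -0.00326765,  0.02629508]), 'grasp_force': 0.0, 'gripper_width': 1.002197499579531}
side 363.24428950798125 252.89461291371836 188.01864348089387 [[-0.985, -0.174, 0.001], [-0.124, 0.697, -0.707], [0.122, -0.696, -0.708]] [0.467 0.6   0.842]
top 450.70281167890334 249.49889597192677 193.91857652946555 [[-0.004, -1.0, -0.003], [-0.997, 0.004, -0.078], [0.078, 0.002, -0.997]] [ 0.508 -0.147  1.22 ]
```

View pics/side0.png

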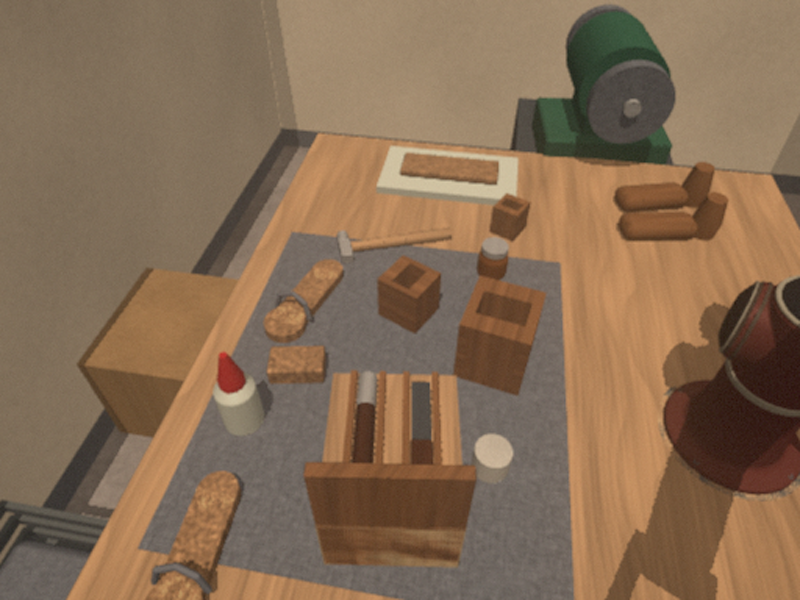

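View pics/top0.png

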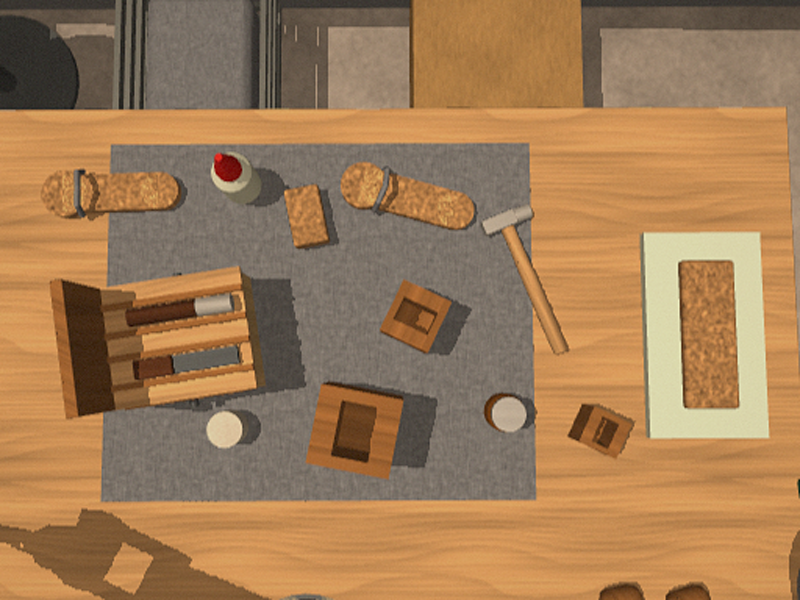

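Run:
```python
from plant import nets
for c in ("side","top"):
  for n in ("rack","burnisher","rasp_center","block","glue","tin"):
    print(c,n,[(round(d["confidence"],2),[int(v) for v in d["bbox"]]) for d in nets.boxes_of(c,n)][:4])
```

```text
side rack [(0.73, [249, 301, 111, 126])]
side burnisher [(0.66, [231, 269, 22, 56]), (0.33, [249, 301, 116, 126])]
side rasp_center [(0.69, [269, 272, 13, 53])]
side block [(0.86, [319, 215, 60, 74]), (0.78, [262, 186, 41, 50]), (0.78, [325, 137, 24, 30]), (0.36, [248, 299, 110, 126])]
side glue [(0.86, [154, 253, 36, 50]), (0.16, [247, 299, 108, 128])]
side tin [(0.71, [313, 166, 26, 29]), (0.35, [269, 272, 15, 50]), (0.21, [248, 298, 116, 125])]
top rack [(0.79, [101, 216, 138, 95])]
top burnisher [(0.97, [116, 199, 67, 18]), (0.39, [101, 219, 141, 100])]
top rasp_center [(0.92, [119, 231, 66, 27])]
top block [(0.93, [264, 203, 44, 49]), (0.92, [227, 273, 61, 61]), (0.61, [383, 275, 42, 31])]
top glue [(0.75, [151, 114, 31, 34])]
top tin [(0.57, [322, 262, 23, 27])]
```

```bash
cat > h.py <<'E'
import numpy as np, cv2
from plant import optics, nets
from scipy.optimize import minimize
INFO={c:optics.camera_info(c) for c in("side","top")}
def proj(c,X):
    i=INFO[c];Y=np.atleast_2d(X)@np.array(i["R"]).T+np.array(i["t"])
    return np.c_[i["fx"]*Y[:,0]/Y[:,2]+i["cx"],i["fy"]*Y[:,1]/Y[:,2]+i["cy"]]
def box(x0,x1,y0,y1,z0,z1): return np.array([[x,y,z] for x in(x0,x1) for y in(y0,y1) for z in(z0,z1)])/1000
a=np.linspace(0,2*np.pi,24)
cyl=np.array([[x,14*np.cos(t),14+14*np.sin(t)] for x in(-80,80) for t in a])/1000
M={"block":[box(-42.5,42.5,-45,45,0,100)],"burnisher":[cyl],
 "rack":[box(-108,110,-95,95,125,135),box(-98,110,-95,95,0,125),box(110,128,-95,95,0,262)]}
def T(p,X):
    c,s=np.cos(p[3]),np.sin(p[3]);return X@np.array([[c,s,0],[-s,c,0],[0,0,1]])+np.array(p[:3])
def sil(c,n,p):
    m=np.zeros((384*4,512*4),np.uint8)
    for b in M[n]:
        h=cv2.convexHull(((proj(c,T(p,b))+.5)*4).astype(np.float32));cv2.fillConvexPoly(m,h.round().astype(int),1)
    return cv2.resize(m.astype(np.float32),(512,384),interpolation=cv2.INTER_AREA)
def fit(n,masks,p0,free=(1,1,1,1)):
    f=np.array(free,bool);p0=np.array(p0,float)
    def full(q): p=p0.copy();p[f]+=q;return p
    def cost(q):
        return sum(np.abs(sil(c,n,full(q))-m).sum()/m.sum() for c,m in masks.items())
    s=np.array([.02,.02,.01,.15])[f]
    r=minimize(cost,0*s,method="Nelder-Mead",options=dict(initial_simplex=np.vstack([0*s,np.diag(s)]),xatol=1e-4,fatol=1e-4,maxiter=400))
    return full(r.x),r.fun
def edges(im,c,n,p,col):
    for b in M[n]:
        if n=="burnisher":
            h=cv2.convexHull(proj(c,T(p,b)).astype(np.float32));cv2.polylines(im,[(h*16).round().astype(int)],1,col,1,cv2.LINE_AA,4);continue
        u=(proj(c,T(p,b))*16).round().astype(int)
        for i,j in [(0,1),(2,3),(4,5),(6,7),(0,2),(1,3),(4,6),(5,7),(0,4),(1,5),(2,6),(3,7)]: cv2.line(im,tuple(map(int,u[i])),tuple(map(int,u[j])),col,1,cv2.LINE_AA,4)
def mask(c,n,near):
    o=nets.outline_of(c,n); o=[d for d in o if np.hypot(d["bbox"][0]-near[0],d["bbox"][1]-near[1])<15]
    return o[0]["pixels"].astype(np.float32)
E
python3 - <<'E'
from h import *
out={}
for n,near,p0s in (("rack",dict(side=(249,301),top=(101,216)),[(.48,.27,0,1.7)]),("burnisher",dict(side=(231,269),top=(116,199)),[(.5,.2,.135,1.7)]),("block",dict(side=(262,186),top=(264,203)),[(.5,-.18,0,1.25),(.5,-.18,0,1.25+1.57)])):
    ms={c:mask(c,n,near[c]) for c in near}
    for p0 in p0s:
        p,f=fit(n,ms,p0);print(n,p.round(4),round(f,3),{c:round(float(np.abs(sil(c,n,p)-m).sum()/m.sum()),3) for c,m in ms.items()});out.setdefault(n,p)
np.save("p.npy",out)
ims=[]
for c,(x,y,w,h) in (("top",(30,150,270,110)),("side",(180,140,200,230))):
    im=cv2.resize(optics.grab_frame(c)[:,:,::-1],None,fx=3,fy=3,interpolation=cv2.INTER_CUBIC)[y*3:(y+h)*3,x*3:(x+w)*3]
    ims.append(im.copy())
    INFO[c].update({k:INFO[c][k]*3 for k in("fx","fy")});INFO[c]["cx"]=(INFO[c]["cx"]-x+.5)*3-.5;INFO[c]["cy"]=(INFO[c]["cy"]-y+.5)*3-.5
    im=im.copy()
    for n,p in out.items(): edges(im,c,n,p,(0,255,0))
    ims.append(im)
cv2.imwrite("pics/ov_top.png",cv2.resize(np.vstack(ims[:2]),(735,600)))
cv2.imwrite("pics/ov_side.png",cv2.resize(np.hstack(ims[2:]),(800,460)))
E
```

```text
rack [ 0.5435  0.1826 -0.0054  1.7149] 0.404 {'side': 0.174, 'top': 0.23}
burnisher [0.586  0.1764 0.1308 1.7251] 0.409 {'side': 0.332, 'top': 0.076}Traceback (most recent call last):
  File "<stdin>", line 4, in <module>
  File "h.py", line 36, in mask
    return o[0]["pixels"].astype(np.float32)
           ~^^^
IndexError: list index out of range
```

```bash
sed -i 's/^    o=nets.outline_of.*/    o=[]\n    for k in range(3):\n        if not o: o=[d for d in nets.outline_of(c,n) if np.hypot(d["bbox"][0]-near[0],d["bbox"][1]-near[1])<15]\n        if not o: optics.grab_frame(c)/' h.py
cat > ov.py <<'E'
from h import *
def overlay(out,tag,crops=(("top",(30,150,270,110)),("side",(180,140,200,230)))):
    for c,(x,y,w,h) in crops:
        im=cv2.resize(optics.grab_frame(c)[:,:,::-1],None,fx=3,fy=3,interpolation=cv2.INTER_CUBIC)[y*3:(y+h)*3,x*3:(x+w)*3]
        o=dict(INFO[c]);im2=im.copy()
        INFO[c].update({k:o[k]*3 for k in("fx","fy")});INFO[c].update(cx=(o["cx"]-x+.5)*3-.5,cy=(o["cy"]-y+.5)*3-.5)
        for n,p in out.items(): edges(im2,c,n,p,(0,255,0))
        INFO[c]=o;s=(np.vstack if w>h else np.hstack)([im,im2])
        f=min(800/s.shape[1],600/s.shape[0],1);cv2.imwrite(f"pics/{tag}_{c}.png",cv2.resize(s,None,fx=f,fy=f,interpolation=cv2.INTER_AREA))
E
python3 - <<'E'
from ov import *
out={}
for n,near,p0s in (("rack",dict(side=(249,301),top=(101,216)),[(.54,.18,0,1.7)]),("burnisher",dict(side=(231,269),top=(116,199)),[(.586,.176,.135,1.72)]),("block",dict(side=(262,186),top=(264,203)),[(.5,-.18,0,1.25),(.5,-.18,0,1.25+1.57)])):
    ms={c:mask(c,n,near[c]) for c in near}
    for p0 in p0s:
        p,f=fit(n,ms,p0);print(n,p.round(4),round(f,3),{c:round(float(np.abs(sil(c,n,p)-m).sum()/m.sum()),3) for c,m in ms.items()});out.setdefault(n,p)
np.save("p.npy",out)
overlay(out,"ov")
E
```

```text
rack [ 0.544   0.1826 -0.0019  1.7223] 0.395 {'side': 0.167, 'top': 0.228}
burnisher [0.5855 0.1759 0.1341 1.7206] 0.405 {'side': 0.33, 'top': 0.074}
block [ 0.5789 -0.1841 -0.0032  1.1221] 0.084 {'side': 0.042, 'top': 0.043}
block [ 0.5802 -0.1884 -0.0151  2.5457] 0.271 {'side': 0.115, 'top': 0.156}
```

View pics/ov_top.png

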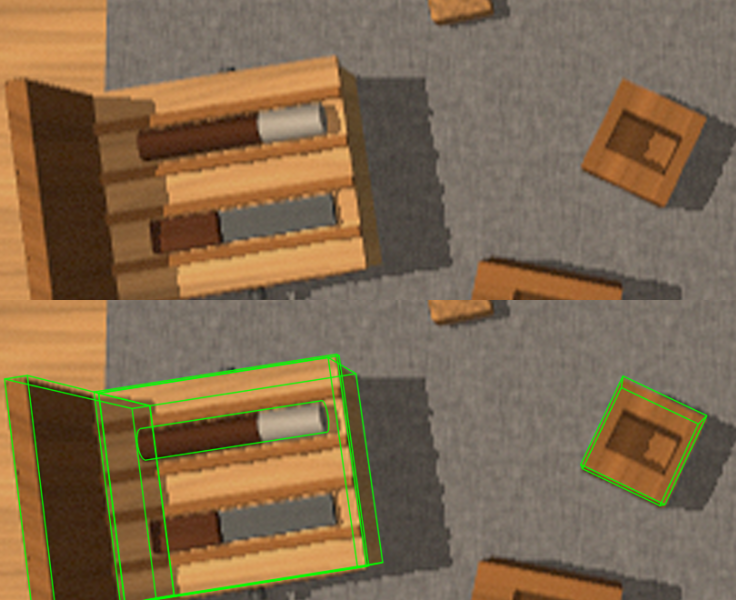

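View pics/ov_side.png

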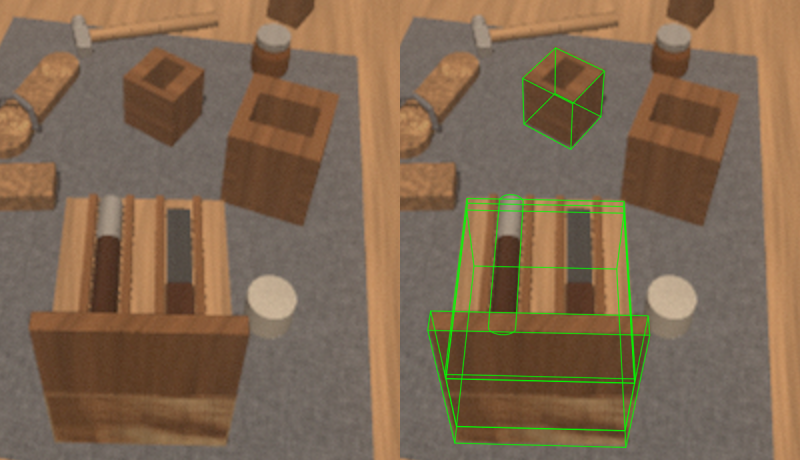

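The top view shows three blocks, at 800-px positions (417,315), (355,430) and (600,430). Only the middle one at (417,315) fits the 85x90x100 size, and its fit residual is 4% in both views. The burnisher is the round tool in the upper lane at (180,310), which is lane_a. The tool in the other lane is the flat rasp at (190,360).

```bash
cat > rel.py <<'E'
import sys,numpy as np
from plant import state
from scipy.spatial.transform import Rotation as Ro
def Rt(yaw,rx=0,ry=0):
    y=np.array([np.cos(yaw),np.sin(yaw),0]);z=np.array([0,0,-1.])
    return Ro.from_matrix(np.c_[np.cross(y,z),y,z])*Ro.from_rotvec([rx,ry,0])
def rel(pos,yaw,rx=0,ry=0,frm=None):
    s=state();w,x,y,z=s["tool_rot"];C=Ro.from_quat([x,y,z,w]);p=s["tool_pos"]
    if frm: p=np.array(frm[:3]);C=Rt(*frm[3:])
    print("shift",(C.inv().apply(np.array(pos)-p)/.8).round(4),"turn",((C.inv()*Rt(yaw,rx,ry)).as_rotvec()/1.5).round(4),"at",p.round(4))
if __name__=="__main__":
    a=list(map(float,sys.argv[1:])); rel(a[:3],*a[3:])
E
python3 rel.py .385 .186 .33 1.122; python3 rel.py .563 -.217 .33 1.122; python3 rel.py .563 -.217 .2 1.122
```

```text
shift [-0.377  -0.4024 -0.1233] turn [-0.     0.     0.074] at [0.2071 0.5897 0.2313]
shift [-0.7539 -0.8039 -0.1233] turn [-0.     0.     0.074] at [0.2071 0.5897 0.2313]
shift [-0.7539 -0.8039  0.0392] turn [-0.     0.     0.074] at [0.2071 0.5897 0.2313]
```

```bash
python3 -m inch '[{"dz":-0.06},{"dx":-0.05,"dy":-0.05,"dz":-0.12,"rz":0.074},{"dx":-0.375,"dy":-0.4,"dz":-0.12,"rz":0.074},{"dx":-0.375,"dy":-0.4,"dz":-0.12,"rz":0.074},{"dx":-0.375,"dy":-0.4,"dz":-0.12,"rz":0.074}]' 0.4; python3 rel.py .563 -.217 .2 1.122
```

```text
shift [-0.7539 -0.8039  0.0392] turn [-0.     0.     0.074] at [0.2071 0.5897 0.2313]validation failed for argument at $[0]...
```

```bash
python3 -m inch '[{"dx":0,"dy":0,"dz":-0.06,"rx":0,"ry":0,"rz":0},{"dx":-0.05,"dy":-0.05,"dz":-0.12,"rx":0,"ry":0,"rz":0.074},{"dx":-0.375,"dy":-0.4,"dz":-0.12,"rx":0,"ry":0,"rz":0.074},{"dx":-0.375,"dy":-0.4,"dz":-0.12,"rx":0,"ry":0,"rz":0.074},{"dx":-0.375,"dy":-0.4,"dz":-0.12,"rx":0,"ry":0,"rz":0.074}]' 0.4; python3 rel.py .563 -.217 .2 1.122
```

```text
time: 1.95
tool_pos: [0.2841, 0.4165, 0.3181]
tool_rot: [0.0, 0.222, 0.975, 0.0]
contact_force: [1.2, -0.4, 0.1]
gripper_width: 0.698
grasp_force: 0.0
shift [-0.6571 -0.5629  0.1474] turn [0.0007 0.0004 0.0007] at [0.2841 0.4165 0.3181]
```

```bash
python3 -m inch '[{"dx":-0.64,"dy":-0.55,"dz":0,"rx":0,"ry":0,"rz":0},{"dx":-0.64,"dy":-0.55,"dz":0,"rx":0,"ry":0,"rz":0},{"dx":-0.64,"dy":-0.55,"dz":0,"rx":0,"ry":0,"rz":0},{"dx":-0.64,"dy":-0.55,"dz":0,"rx":0,"ry":0,"rz":0},{"dx":-0.64,"dy":-0.55,"dz":0,"rx":0,"ry":0,"rz":0}]'; python3 rel.py .563 -.217 .25 1.122
```

```text
time: 2.45
tool_pos: [0.3841, 0.1871, 0.3178]
tool_rot: [0.001, 0.222, 0.975, 0.0]
contact_force: [0.8, -0.1, 0.2]
gripper_width: 0.698
grasp_force: 0.0
shift [-0.4203 -0.3584  0.0849] turn [0.0007 0.0007 0.0003] at [0.3841 0.1871 0.3178]
```

```bash
python3 -m inch '[{"dx":-0.38,"dy":-0.33,"dz":0,"rx":0,"ry":0,"rz":0},{"dx":-0.38,"dy":-0.33,"dz":0,"rx":0,"ry":0,"rz":0},{"dx":-0.38,"dy":-0.33,"dz":0,"rx":0,"ry":0,"rz":0},{"dx":-0.38,"dy":-0.33,"dz":0,"rx":0,"ry":0,"rz":0},{"dx":-0.38,"dy":-0.33,"dz":0,"rx":0,"ry":0,"rz":0}]'; python3 rel.py .563 -.217 .16 1.122
```

```text
time: 2.95
tool_pos: [0.4832, -0.0429, 0.3179]
tool_rot: [0.001, 0.223, 0.975, 0.0]
contact_force: [0.6, 0.6, 0.6]
gripper_width: 0.703
grasp_force: 0.0
shift [-0.1842 -0.1528  0.1975] turn [ 0.0003  0.0007 -0.0004] at [ 0.4832 -0.0429  0.3179]
```

```bash
python3 -m inch '[{"dx":-0.17,"dy":-0.14,"dz":0.05,"rx":0,"ry":0,"rz":0},{"dx":-0.17,"dy":-0.14,"dz":0.18,"rx":0,"ry":0,"rz":0},{"dx":-0.17,"dy":-0.14,"dz":0.18,"rx":0,"ry":0,"rz":0},{"dx":-0.17,"dy":-0.14,"dz":0.18,"rx":0,"ry":0,"rz":0},{"dx":-0.17,"dy":-0.14,"dz":0.18,"rx":0,"ry":0,"rz":0}]'; python3 rel.py .563 -.217 .062 1.122
```

```text
time: 3.45
tool_pos: [0.5561, -0.2022, 0.1703]
tool_rot: [-0.001, 0.223, 0.975, 0.0]
contact_force: [-0.9, 0.2, 0.4]
gripper_width: 0.702
grasp_force: 0.0
shift [-0.0163 -0.0129  0.1354] turn [-0.0001 -0.002  -0.001 ] at [ 0.5561 -0.2022  0.1703]
```

```bash
python3 -m inch '[{"dx":-0.014,"dy":-0.011,"dz":0.03,"rx":0,"ry":0,"rz":0},{"dx":-0.014,"dy":-0.011,"dz":0.03,"rx":0,"ry":0,"rz":0},{"dx":-0.014,"dy":-0.011,"dz":0.03,"rx":0,"ry":0,"rz":0}]'; python3 rel.py .563 -.217 .062 1.122; python3 -c "
from ov import *
p=np.load('p.npy',allow_pickle=True).item();p.pop('rack')
overlay(p,'pre',[('top',(200,150,120,110)),('side',(220,120,110,130))])
a=cv2.imread('pics/pre_top.png');b=cv2.imread('pics/pre_side.png')
cv2.imwrite('pics/pre.png',np.vstack([cv2.resize(i,(800,300)) for i in (a,b)]))"
```

```text
time: 3.75
tool_pos: [0.5627, -0.2132, 0.1494]
tool_rot: [-0.001, 0.223, 0.975, 0.0]
contact_force: [0.5, -0.6, 0.6]
gripper_width: 0.702
grasp_force: 0.0
shift [-0.0025 -0.0042  0.1092] turn [ 0.0002 -0.0008 -0.0002] at [ 0.5627 -0.2132  0.1494]
```

View pics/pre.png

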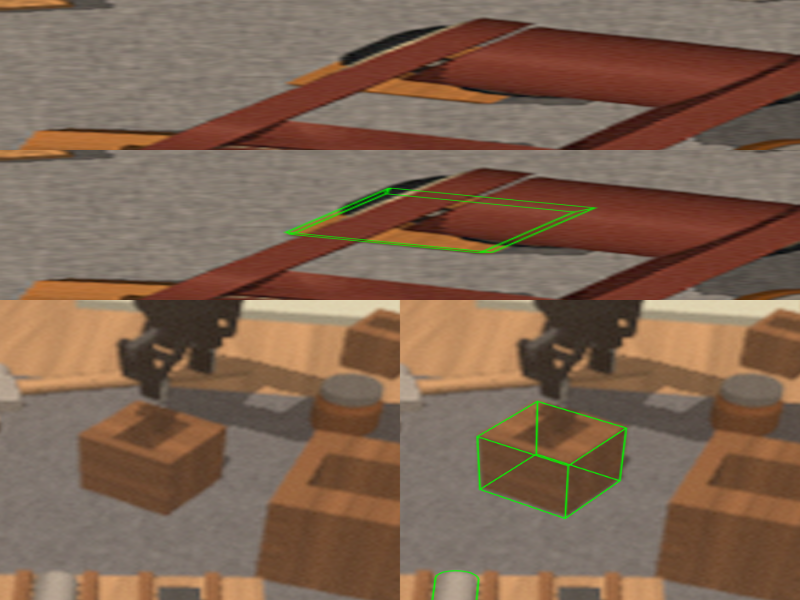

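The side crop shows the gripper over the block's far wall, near (155,385), with one finger above the slot. Next I descend.

```bash
python3 -m inch '[{"dx":-0.001,"dy":-0.002,"dz":0.05,"rx":0,"ry":0,"rz":0},{"dx":-0.001,"dy":-0.002,"dz":0.08,"rx":0,"ry":0,"rz":0},{"dx":-0.001,"dy":-0.002,"dz":0.107,"rx":0,"ry":0,"rz":0},{"dx":-0.001,"dy":-0.002,"dz":0.107,"rx":0,"ry":0,"rz":0}]' && python3 -m inch '[{"dx":0,"dy":0,"dz":0,"rx":0,"ry":0,"rz":0},{"dx":0,"dy":0,"dz":0,"rx":0,"ry":0,"rz":0},{"dx":0,"dy":0,"dz":0,"rx":0,"ry":0,"rz":0},{"dx":0,"dy":0,"dz":0,"rx":0,"ry":0,"rz":0},{"dx":0,"dy":0,"dz":0,"rx":0,"ry":0,"rz":0}]' -1; python3 rel.py .563 -.217 .062 1.122
```

```text
time: 4.25
tool_pos: [0.5615, -0.2136, 0.0622]
tool_rot: [-0.002, 0.222, 0.975, 0.001]
contact_force: [0.6, -0.2, 1.6]
gripper_width: 0.696
grasp_force: 0.0
time: 4.75
tool_pos: [0.564, -0.2167, 0.0662]
tool_rot: [0.002, 0.223, 0.975, -0.001]
contact_force: [-2.4, -4.6, 6.0]
gripper_width: 0.139
grasp_force: 61.1
shift [ 0.001  -0.0009  0.0053] turn [-0.001   0.0024 -0.    ] at [ 0.564  -0.2167  0.0662]
```

```bash
python3 rel.py .59 -.11 .065 1.45;python3 rel.py .613 -.0055 .065 1.722
```

```text
shift [0.0286 0.1342 0.0012] turn [-0.0014  0.0022 -0.2187] at [ 0.564  -0.2167  0.0662]
shift [0.0594 0.2644 0.0009] turn [-0.0017  0.002  -0.4   ] at [ 0.564  -0.2167  0.0662]
```

```bash
python3 -m inch '[{"dx":0.005,"dy":0.025,"dz":0,"rx":0,"ry":0,"rz":-0.04},{"dx":0.011,"dy":0.055,"dz":0,"rx":0,"ry":0,"rz":-0.08},{"dx":0.018,"dy":0.085,"dz":0,"rx":0,"ry":0,"rz":-0.13},{"dx":0.024,"dy":0.11,"dz":0,"rx":0,"ry":0,"rz":-0.18},{"dx":0.029,"dy":0.134,"dz":0,"rx":0,"ry":0,"rz":-0.218}]';python3 rel.py .613 -.0055 .065 1.722
```

```text
time: 5.25
tool_pos: [0.5907, -0.1103, 0.0666]
tool_rot: [0.003, 0.06, 0.998, -0.003]
contact_force: [-0.4, -8.0, 5.3]
gripper_width: 0.135
grasp_force: 60.9
shift [-0.0121  0.1334  0.0015] turn [-0.0037  0.0031 -0.1803] at [ 0.5907 -0.1103  0.0666]
```

```bash
python3 -m inch '[{"dx":-0.002,"dy":0.03,"dz":0,"rx":0,"ry":0,"rz":-0.04},{"dx":-0.005,"dy":0.06,"dz":0,"rx":0,"ry":0,"rz":-0.08},{"dx":-0.008,"dy":0.09,"dz":0,"rx":0,"ry":0,"rz":-0.13},{"dx":-0.012,"dy":0.133,"dz":0,"rx":0,"ry":0,"rz":-0.18},{"dx":-0.012,"dy":0.133,"dz":0,"rx":0,"ry":0,"rz":-0.18}]';python3 rel.py .613 -.0055 .065 1.722
python3 - <<'E'
from ov import *
p=np.load("p.npy",allow_pickle=True).item()
optics.grab_frame("side")
m=mask("side","block",proj("side",[[.607,.030,.05]])[0])
q,f=fit("block",{"side":m},(.607,.030,0,1.722),(1,1,0,1));print(q,f)
p["block"]=q;overlay(p,"drag",[("side",(180,150,200,200))])
E
```

```text
time: 5.75
tool_pos: [0.6139, -0.0006, 0.0663]
tool_rot: [0.003, -0.075, 0.997, 0.002]
contact_force: [3.4, 5.9, 4.2]
gripper_width: 0.142
grasp_force: 61.5
shift [ 0.002  -0.0059  0.0015] turn [ 0.0017  0.0045 -0.0003] at [ 6.139e-01 -6.000e-04  6.630e-02]
[ 0.627852   -0.05242671  0.          1.84518887] 2.255847215652466
```

View pics/drag_side.png

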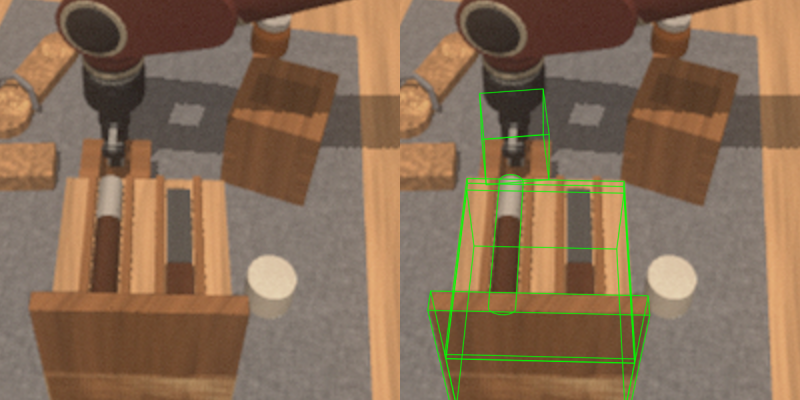

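Run:
```python
from ov import *
from plant import state
s=state();print(s["tool_pos"],s["contact_force"]);p=s["tool_pos"];yaw=1.722
q=[p[0]+.03625*np.cos(yaw),p[1]+.03625*np.sin(yaw),0,yaw]
for qq in (q,[.6047+.015*.15,.0497-.015,0,1.722]):
  print(np.round(qq,3),proj("side",T(qq,np.array([[-42.5,45,100],[-42.5,-45,100],[42.5,45,100],[42.5,-45,100]])/1000)).round(1).tolist())
im=optics.grab_frame("side")[205:255,205:275,::-1]
cv2.imwrite("pics/z.png",cv2.resize(im,(800,571),interpolation=cv2.INTER_CUBIC))
```

```text
[ 0.61370241 -0.00124843  0.06630222] [3.05642523 8.4576889  3.81709357]
[0.608 0.035 0.    1.722] [[254.5, 219.5], [220.7, 218.9], [253.8, 245.8], [217.8, 245.0]]
[0.607 0.035 0.    1.722] [[255.0, 219.6], [221.2, 219.0], [254.3, 245.9], [218.3, 245.1]]
```

View pics/z.png

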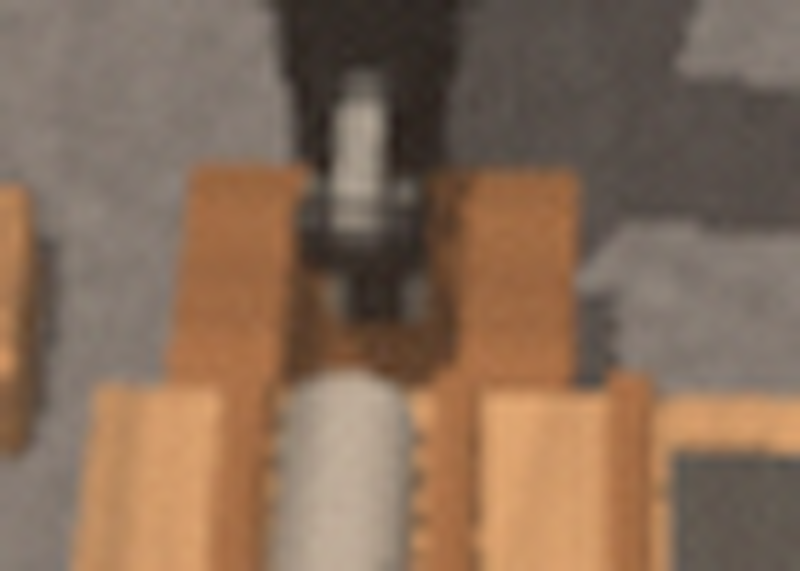

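The block is aligned with the lane to within about 1 mm: its rear corners sit at (221.4,219) and (255.2,219.5) against a predicted 221.2 and 255.0. I now close the 15 mm gap, watching the force.

```bash
python3 -m inch '[{"dx":0,"dy":0.005,"dz":0,"rx":0,"ry":0,"rz":0},{"dx":0,"dy":0.01,"dz":0,"rx":0,"ry":0,"rz":0},{"dx":0,"dy":0.013,"dz":0,"rx":0,"ry":0,"rz":0},{"dx":0,"dy":0.013,"dz":0,"rx":0,"ry":0,"rz":0}]'; python3 -m inch '[{"dx":0,"dy":0.004,"dz":0,"rx":0,"ry":0,"rz":0},{"dx":0,"dy":0.004,"dz":0,"rx":0,"ry":0,"rz":0}]';python3 -m inch '[{"dx":0,"dy":0.003,"dz":0,"rx":0,"ry":0,"rz":0},{"dx":0,"dy":0.003,"dz":0,"rx":0,"ry":0,"rz":0}]'
```

```text
time: 6.35
tool_pos: [0.6121, 0.0042, 0.0666]
tool_rot: [0.003, -0.074, 0.997, -0.002]
contact_force: [2.8, -6.5, 5.4]
gripper_width: 0.138
grasp_force: 61.7
time: 6.55
tool_pos: [0.6115, 0.007, 0.0667]
tool_rot: [0.003, -0.074, 0.997, -0.003]
contact_force: [2.0, -8.0, 5.9]
gripper_width: 0.136
grasp_force: 61.8
time: 6.75
tool_pos: [0.6112, 0.0091, 0.0667]
tool_rot: [0.003, -0.074, 0.997, -0.003]
contact_force: [1.6, -8.0, 6.8]
gripper_width: 0.141
grasp_force: 61.8
```

```bash
for i in 1 2; do :; done; python3 -m inch '[{"dx":0,"dy":0.004,"dz":0,"rx":0,"ry":0,"rz":0},{"dx":0,"dy":0.004,"dz":0,"rx":0,"ry":0,"rz":0}]'; python3 -m inch '[{"dx":0,"dy":0.003,"dz":0,"rx":0,"ry":0,"rz":0},{"dx":0,"dy":0.003,"dz":0,"rx":0,"ry":0,"rz":0}]';python3 -m inch '[{"dx":0,"dy":0.002,"dz":0,"rx":0,"ry":0,"rz":0},{"dx":0,"dy":0.002,"dz":0,"rx":0,"ry":0,"rz":0}]'
```

```text
time: 6.95
tool_pos: [0.6107, 0.0123, 0.0667]
tool_rot: [0.003, -0.074, 0.997, -0.003]
contact_force: [1.6, -8.3, 5.6]
gripper_width: 0.138
grasp_force: 61.9
time: 7.15
tool_pos: [0.6106, 0.014, 0.0667]
tool_rot: [0.003, -0.074, 0.997, -0.003]
contact_force: [3.2, -10.7, 5.8]
gripper_width: 0.137
grasp_force: 61.9
time: 7.35
tool_pos: [0.6107, 0.0141, 0.0668]
tool_rot: [0.003, -0.074, 0.997, -0.005]
contact_force: [4.3, -15.4, 3.9]
gripper_width: 0.136
grasp_force: 61.7
```

```bash
python3 -m inch '[{"dx":0,"dy":0.004,"dz":0,"rx":0,"ry":0,"rz":0},{"dx":0,"dy":0.004,"dz":0,"rx":0,"ry":0,"rz":0},{"dx":0,"dy":0.004,"dz":0,"rx":0,"ry":0,"rz":0}]'; python3 -m inch '[{"dx":0,"dy":0,"dz":0,"rx":0,"ry":0,"rz":0},{"dx":0,"dy":-0.004,"dz":0,"rx":0,"ry":0,"rz":0},{"dx":0,"dy":-0.006,"dz":0,"rx":0,"ry":0,"rz":0},{"dx":0,"dy":-0.006,"dz":0,"rx":0,"ry":0,"rz":0}]' 0.4
```

```text
time: 7.65
tool_pos: [0.6109, 0.0141, 0.0668]
tool_rot: [0.004, -0.074, 0.997, -0.007]
contact_force: [5.6, -26.2, 2.3]
gripper_width: 0.138
grasp_force: 61.6
time: 8.05
tool_pos: [0.6073, 0.0176, 0.0634]
tool_rot: [-0.001, -0.074, 0.997, 0.0]
contact_force: [-0.7, 0.5, 0.0]
gripper_width: 0.701
grasp_force: 0.0
```

```bash
python3 -m inch '[{"dx":0,"dy":0,"dz":-0.06,"rx":0,"ry":0,"rz":0},{"dx":0,"dy":0,"dz":-0.12,"rx":0,"ry":0,"rz":0},{"dx":0,"dy":-0.05,"dz":-0.24,"rx":0,"ry":0,"rz":0},{"dx":0,"dy":-0.1,"dz":-0.24,"rx":0,"ry":0,"rz":0},{"dx":0,"dy":-0.1,"dz":-0.24,"rx":0,"ry":0,"rz":0}]'
python3 - <<'E'
from h import *
optics.grab_frame("side")
o=nets.boxes_of("side","block");print([(round(d["confidence"],2),[int(v) for v in d["bbox"]]) for d in o])
for q in ([.6047,.0497,0,1.722],):
  print(proj("side",T(q,np.array([[-42.5,45,100],[-42.5,-45,100],[42.5,45,100],[42.5,-45,100]])/1000)).round(1).tolist())
im=optics.grab_frame("side")[205:255,205:275,::-1]
cv2.imwrite("pics/z2.png",cv2.resize(im,(800,571),interpolation=cv2.INTER_CUBIC))
E
```

```text
time: 8.55
tool_pos: [0.621, -0.0631, 0.2604]
tool_rot: [0.003, -0.074, 0.997, -0.001]
contact_force: [0.9, 0.5, -0.2]
gripper_width: 0.699
grasp_force: 0.0
[(0.93, [324, 139, 25, 30]), (0.74, [320, 214, 60, 73]), (0.72, [237, 230, 40, 17])]
[[254.9, 224.1], [220.7, 223.4], [254.2, 250.9], [217.7, 250.2]]
```

View pics/z2.png

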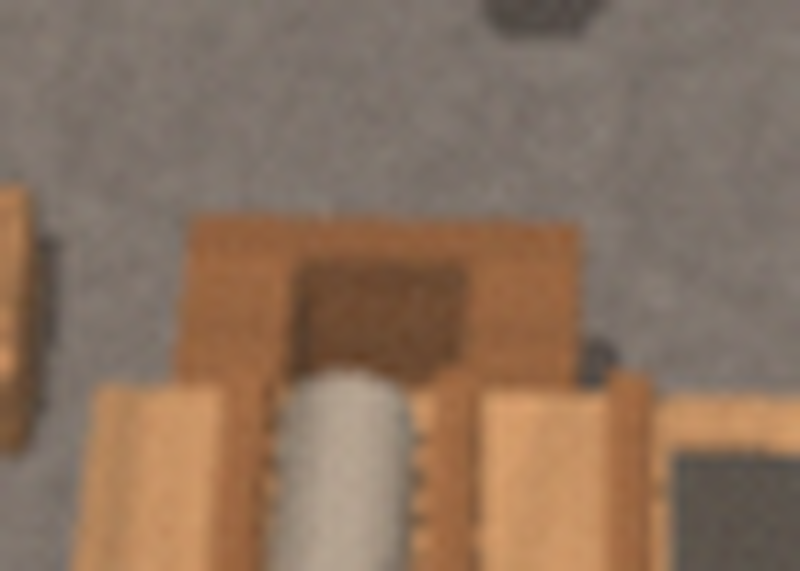

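The block is snug: its rear corners are at (221.1,223.4) and (255.2,223.7), within about 1 mm of prediction and parallel to the rack. Next I reach behind the tail with shut fingers tilted 25°.

```bash
python3 rel.py .5865 .1688 .36 .151 0 .436
```

```text
shift [-0.0008  0.292  -0.1283] turn [-0.2262  0.2299  1.0267] at [ 0.6204 -0.0624  0.2575]
```

```bash
python3 -m inch '[{"dx":0,"dy":0.04,"dz":-0.05,"rx":-0.02,"ry":0.02,"rz":0.1},{"dx":0,"dy":0.1,"dz":-0.1,"rx":-0.05,"ry":0.05,"rz":0.2},{"dx":0,"dy":0.15,"dz":-0.13,"rx":-0.07,"ry":0.07,"rz":0.3},{"dx":0,"dy":0.2,"dz":-0.13,"rx":-0.09,"ry":0.09,"rz":0.4},{"dx":0,"dy":0.25,"dz":-0.13,"rx":-0.11,"ry":0.11,"rz":0.5}]' -1;python3 rel.py .5865 .1688 .36 .151 0 .436
```

```text
time: 9.2
tool_pos: [0.5893, 0.1397, 0.36]
tool_rot: [-0.084, 0.281, 0.953, 0.072]
contact_force: [-0.2, -0.4, 0.1]
gripper_width: -0.001
grasp_force: 0.0
shift [0.022  0.0284 0.0071] turn [-0.1214  0.1213  0.5482] at [0.5893 0.1397 0.36  ]
```

```bash
python3 -m inch '[{"dx":0.02,"dy":0.025,"dz":0.007,"rx":-0.121,"ry":0.121,"rz":0.548},{"dx":0.02,"dy":0.025,"dz":0.007,"rx":-0.121,"ry":0.121,"rz":0.548},{"dx":0.02,"dy":0.025,"dz":0.007,"rx":-0.121,"ry":0.121,"rz":0.548},{"dx":0.02,"dy":0.025,"dz":0.007,"rx":-0.121,"ry":0.121,"rz":0.548},{"dx":0.02,"dy":0.025,"dz":0.007,"rx":-0.121,"ry":0.121,"rz":0.548}]';python3 -m inch '[{"dx":0,"dy":0,"dz":0,"rx":0,"ry":0,"rz":0.03}]';python3 rel.py .5776 .2275 .259 .151 0 .436; python3 rel.py .5699 .2776 .150 .151 0 .436
```

```text
time: 9.7
tool_pos: [0.5859, 0.1636, 0.3566]
tool_rot: [-0.157, 0.596, 0.776, 0.132]
contact_force: [-0.4, -0.7, -0.3]
gripper_width: -0.0
grasp_force: 0.0
time: 9.8
tool_pos: [0.5855, 0.1629, 0.3562]
tool_rot: [-0.159, 0.613, 0.763, 0.128]
contact_force: [-0.1, -0.2, -1.0]
gripper_width: 0.004
grasp_force: 0.0
shift [0.0256 0.0078 0.1438] turn [-0.0187  0.0164  0.0402] at [0.5855 0.1629 0.3562]
shift [0.0291 0.012  0.294 ] turn [-0.0187  0.0164  0.0402] at [0.5855 0.1629 0.3562]
```

```bash
python3 -m inch '[{"dx":0.025,"dy":0.008,"dz":0.05,"rx":-0.018,"ry":0.016,"rz":0.03},{"dx":0.025,"dy":0.008,"dz":0.1,"rx":-0.018,"ry":0.016,"rz":0.03},{"dx":0.025,"dy":0.008,"dz":0.14,"rx":-0.018,"ry":0.016,"rz":0.03},{"dx":0.025,"dy":0.008,"dz":0.14,"rx":-0.018,"ry":0.016,"rz":0.03}]';python3 rel.py .5776 .2275 .259 .151 0 .436; python3 rel.py .5699 .2776 .150 .151 0 .436
```

```text
time: 10.2
tool_pos: [0.5752, 0.227, 0.2563]
tool_rot: [-0.166, 0.629, 0.747, 0.138]
contact_force: [0.3, -0.9, -1.3]
gripper_width: 0.0
grasp_force: 0.0
shift [ 0.0015  0.0031 -0.003 ] turn [-0.0073  0.0006  0.0117] at [0.5752 0.227  0.2563]
shift [0.0015 0.0046 0.1473] turn [-0.0073  0.0006  0.0117] at [0.5752 0.227  0.2563]
```

```bash
python3 -m inch '[{"dx":0.0015,"dy":0.0045,"dz":0.04,"rx":-0.007,"ry":0,"rz":0.01},{"dx":0.0015,"dy":0.0045,"dz":0.08,"rx":-0.007,"ry":0,"rz":0.01},{"dx":0.0015,"dy":0.0045,"dz":0.1,"rx":-0.007,"ry":0,"rz":0.01},{"dx":0.0015,"dy":0.0045,"dz":0.1,"rx":-0.007,"ry":0,"rz":0.01}]'; python3 rel.py .5699 .2776 .150 .151 0 .436
```

```text
time: 10.6
tool_pos: [0.5769, 0.2604, 0.1901]
tool_rot: [-0.16, 0.636, 0.741, 0.144]
contact_force: [0.4, -0.1, 0.1]
gripper_width: -0.001
grasp_force: 0.0
shift [-0.0005 -0.0059  0.0549] turn [0.0058 0.0013 0.003 ] at [0.5769 0.2604 0.1901]
```

```bash
python3 -m inch '[{"dx":0,"dy":-0.004,"dz":0.02,"rx":0.003,"ry":0,"rz":0.002},{"dx":0,"dy":-0.004,"dz":0.035,"rx":0.003,"ry":0,"rz":0.002},{"dx":0,"dy":-0.004,"dz":0.052,"rx":0.003,"ry":0,"rz":0.002},{"dx":0,"dy":-0.004,"dz":0.052,"rx":0.003,"ry":0,"rz":0.002}]'; python3 rel.py .5699 .2776 .150 .151 0 .436
python3 - <<'E'
from h import *
ims=[]
for c,(x,y,w,h) in (("top",(10,140,170,130)),("side",(180,170,170,130))):
    im=optics.grab_frame(c)[y:y+h,x:x+w,::-1];ims.append(cv2.resize(im,(392,300),interpolation=cv2.INTER_CUBIC))
cv2.imwrite("pics/tail.png",np.hstack(ims))
E
```

```text
time: 11.0
tool_pos: [0.5721, 0.277, 0.1524]
tool_rot: [-0.161, 0.636, 0.741, 0.143]
contact_force: [-1.4, -1.0, -0.1]
gripper_width: -0.0
grasp_force: 0.0
shift [-0.0002 -0.0027  0.0032] turn [0.0039 0.0015 0.0009] at [0.5721 0.277  0.1524]
```

View pics/tail.png

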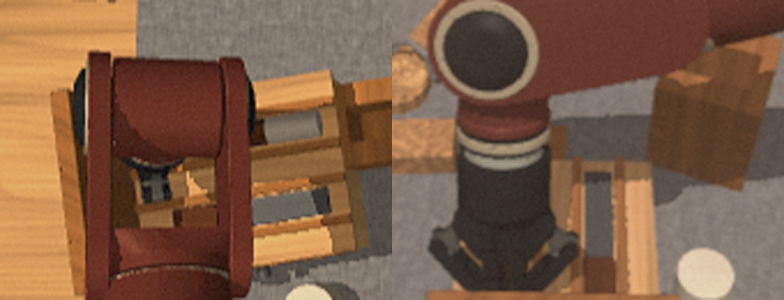

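```bash
cat > head.py <<'E'
from h import *
optics.grab_frame("top")
o=nets.outline_of("top","burnisher")
P=lambda rx,z:[.5835-.1506*rx,.1886+.9886*rx,z]
for d in o[:2]:
    xs=np.where(d["pixels"])[1]
    g=np.linspace(-.2,0,401);c=np.array([max(proj("top",[P(r,.149),P(r,.163),P(r,.135)])[:,0]) for r in g])
    k=np.argmin(abs(c-(xs.max()+.5)));print(round(d["confidence"],2),[int(v) for v in d["bbox"]],"head rack x mm",g[k]*1000,"overhang",-108-g[k]*1000)
E
python3 head.py; python3 -m inch '[{"dx":-0.009,"dy":0,"dz":-0.0042,"rx":0,"ry":0,"rz":0},{"dx":-0.018,"dy":0,"dz":-0.0084,"rx":0,"ry":0,"rz":0},{"dx":-0.027,"dy":0,"dz":-0.0126,"rx":0,"ry":0,"rz":0},{"dx":-0.036,"dy":0,"dz":-0.0168,"rx":0,"ry":0,"rz":0},{"dx":-0.045,"dy":0,"dz":-0.021,"rx":0,"ry":0,"rz":0}]'; python3 head.py
```

```text
0.91 [134, 194, 31, 13] head rack x mm -92.00000000000001 overhang -15.999999999999986
time: 11.7
tool_pos: [0.5797, 0.2369, 0.1555]
tool_rot: [-0.16, 0.636, 0.741, 0.145]
contact_force: [-0.4, 3.2, 1.2]
gripper_width: 0.001
grasp_force: 1.8
0.65 [153, 193, 24, 15] head rack x mm -126.5 overhang 18.5
```

```bash
python3 -m inch '[{"dx":-0.006,"dy":0,"dz":-0.0027,"rx":0,"ry":0,"rz":0},{"dx":-0.012,"dy":0,"dz":-0.0054,"rx":0,"ry":0,"rz":0},{"dx":-0.0165,"dy":0,"dz":-0.0075,"rx":0,"ry":0,"rz":0},{"dx":-0.0165,"dy":0,"dz":-0.0075,"rx":0,"ry":0,"rz":0}]'; python3 head.py
```

```text
time: 12.2
tool_pos: [0.5818, 0.2226, 0.155]
tool_rot: [-0.16, 0.637, 0.741, 0.144]
contact_force: [-0.7, 2.3, 2.3]
gripper_width: -0.0
grasp_force: 1.3
0.5 [161, 190, 17, 10] head rack x mm -138.5 overhang 30.5
```

```bash
python3 -m inch '[{"dx":-0.003,"dy":0,"dz":-0.0015,"rx":0,"ry":0,"rz":0},{"dx":-0.008,"dy":0,"dz":-0.0037,"rx":0,"ry":0,"rz":0},{"dx":-0.008,"dy":0,"dz":-0.0037,"rx":0,"ry":0,"rz":0},{"dx":0.008,"dy":0,"dz":0.0037,"rx":0,"ry":0,"rz":0},{"dx":0.008,"dy":0,"dz":0.0037,"rx":0,"ry":0,"rz":0}]'; python3 head.py
```

```text
time: 12.8
tool_pos: [0.5798, 0.2308, 0.154]
tool_rot: [-0.16, 0.636, 0.741, 0.143]
contact_force: [0.3, -0.1, 0.5]
gripper_width: -0.002
grasp_force: 0.0
0.71 [159, 191, 32, 16] head rack x mm -153.50000000000003 overhang 45.50000000000003
0.6 [99, 219, 141, 96] head rack x mm -143.50000000000003 overhang 35.50000000000003
```

```bash
python3 -m inch '[{"dx":0,"dy":0,"dz":0,"rx":0,"ry":0,"rz":0},{"dx":0,"dy":0,"dz":0,"rx":0,"ry":0,"rz":0},{"dx":0,"dy":0,"dz":0,"rx":0,"ry":0,"rz":0}]'; python3 head.py
python3 - <<'E'
from plant import nets,optics
optics.grab_frame("side");print([(round(d["confidence"],2),[int(v) for v in d["bbox"]]) for d in nets.boxes_of("side","burnisher")])
E
```

```text
time: 13.2
tool_pos: [0.5805, 0.2299, 0.1547]
tool_rot: [-0.16, 0.637, 0.741, 0.144]
contact_force: [0.3, -0.3, 0.2]
gripper_width: -0.004
grasp_force: 0.0
0.69 [181, 190, 20, 19] head rack x mm -190.0 overhang 82.0
[(0.7, [250, 300, 112, 125])]
```

```bash
python3 -m inch '[{"dx":-0.01,"dy":0,"dz":-0.06,"rx":0,"ry":0,"rz":0},{"dx":0.0,"dy":0,"dz":-0.12,"rx":0,"ry":0,"rz":0},{"dx":0.04,"dy":0.0,"dz":-0.18,"rx":0,"ry":0,"rz":0},{"dx":0.06,"dy":-0.06,"dz":-0.24,"rx":0,"ry":0,"rz":0},{"dx":0.06,"dy":-0.12,"dz":-0.24,"rx":0,"ry":0,"rz":0}]' && python3 -m inch '[{"dx":0,"dy":-0.06,"dz":0,"rx":0,"ry":0,"rz":0},{"dx":0,"dy":-0.12,"dz":0,"rx":0,"ry":0,"rz":0},{"dx":0,"dy":-0.18,"dz":0,"rx":0,"ry":0,"rz":0},{"dx":0,"dy":-0.18,"dz":0,"rx":0,"ry":0,"rz":0}]'
python3 - <<'E'
from h import *
ims=[]
for c,(x,y,w,h) in (("top",(20,110,200,150)),("side",(180,170,160,120))):
    im=optics.grab_frame(c)[y:y+h,x:x+w,::-1];ims.append(cv2.resize(im,(400,300),interpolation=cv2.INTER_CUBIC))
cv2.imwrite("pics/end.png",np.hstack(ims))
P=lambda rx,z:[.5835-.1506*rx,.1886+.9886*rx,z]
for c in("top","side"): print(c,"tail",proj(c,[P(-.1405,.172)]).round(1),[(round(d["confidence"],2),[int(v) for v in d["bbox"]]) for d in nets.boxes_of(c,"burnisher")],[(round(d["confidence"],2),[int(v) for v in d["bbox"]]) for d in nets.boxes_of(c,"rasp_center")])
E
```

```text
time: 13.9
tool_pos: [0.5068, 0.1814, 0.3491]
tool_rot: [-0.157, 0.636, 0.741, 0.147]
contact_force: [-0.7, -0.5, 0.7]
gripper_width: 0.002
grasp_force: 0.0
time: 14.3
tool_pos: [0.3592, 0.1601, 0.3428]
tool_rot: [-0.158, 0.636, 0.741, 0.145]
contact_force: [1.0, 0.2, 0.5]
gripper_width: 0.001
grasp_force: 0.0
top tail [[166.4 188.2]] [(0.84, [179, 191, 22, 18])] [(0.65, [120, 230, 68, 22])]
side tail [[236.  218.4]] [(0.54, [236, 224, 16, 29])] [(0.55, [270, 271, 12, 53]), (0.47, [238, 231, 35, 20])]
```

View pics/end.png

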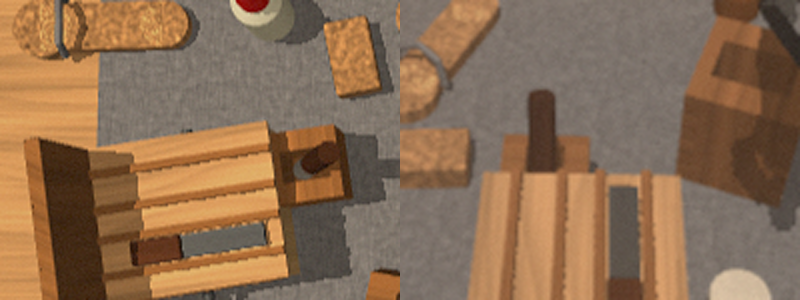

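Run:
```python
from h import *
P=lambda rx,z:[.5835-.1506*rx,.1886+.9886*rx,z]
for rx,z in ((-.178,.168),(-.178,.19),(-.165,.168)): print(rx,z,{c:proj(c,[P(rx,z),P(rx-.0133,z+.0043),P(rx+.0133,z-.0043)]).round(1).tolist() for c in("top","side")})
for c in("top","side"):
    optics.grab_frame(c);print([(round(d["confidence"],2),[round(v,1) for v in d["bbox"]]) for d in nets.boxes_of(c,"burnisher")])
```

```text
-0.178 0.168 {'top': [[182.6, 185.9], [187.9, 184.8], [177.3, 186.9]], 'side': [[236.9, 207.9], [237.1, 202.8], [236.7, 213.1]]}
-0.178 0.19 {'top': [[181.1, 185.0], [186.6, 183.9], [175.7, 186.0]], 'side': [[236.6, 201.9], [236.9, 196.7], [236.4, 207.1]]}
-0.165 0.168 {'top': [[177.1, 186.7], [182.4, 185.7], [171.8, 187.8]], 'side': [[236.6, 211.8], [236.9, 206.6], [236.4, 217.1]]}
[(0.48, [179.8, 191.4, 19.4, 15.6]), (0.27, [100.7, 220.3, 141.5, 98.3])]
[(0.53, [237.2, 222.8, 11.7, 31.8]), (0.42, [249.6, 300.4, 111.3, 125.4])]
```

The burnisher stands head down in the slot. Its tail is at (182,186) in the top view, where a burnisher resting on the slot bottom should appear. The block is still snug, the rasp is still in its lane, and the other things have not moved.

```bash
python3 -c "
from plant import ticket
print(ticket.job_done())"
```

```text
the job is handed in; nothing more can be done
None
```

The job is handed in: the block stands snug against the rack, centred under the burnisher's lane. The burnisher tipped over the lip and stands head down at the bottom of the slot, leaning against the outer wall. The rasp and the other things are where they were, and it took about 15 s.

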